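# Fit the two plates of the chisel stand over its posts

### The job

Put the bench's chisel stand together: lower the full-length solid plate (no chisel sockets in its waist) over all four posts of the stand until it lies flat on the board, then lower the plate with the three chisel sockets over the same posts so that it lies flat on the first. Lower the plates into place, do not drop them, and leave the shorter solid plate, which belongs to another stand, where it is.

Things in the scene. Friction and masses are not known exactly. Their poses are not given: they have to be found in the camera images.
- stand_top (a point): Chisel stand, fixed to the bench: brown board 200 (its x) x 130 x 14 mm with four upright steel posts, 12 mm thick, at x = +-58, y = +-30 mm from this point, rising 60 mm above the board (the last 12 mm a cone). This point: centre of the board's top face, 14 mm above the bench; z up.
- floor_plate_center (a point): Full-length solid plate, loose, flat on the bench: plywood, 166 (its x) x 100 x 20 mm, H-shaped: ends 50 mm long, 100 wide; between them a waist 66 long, 54 wide (y within +-27 mm), to grip across. Four 28 mm through holes at x = +-58, y = +-30 mm; none in the waist. About 0.2 kg. This point: its centre, 10 mm above its underside; z up. Either way round fits.
- socket_plate_center (a point): Plate with chisel sockets, loose, flat on the bench: same plywood, outline, size, waist and four corner holes as the full-length solid plate, plus three 16 mm holes in a row along the middle of its waist (x = -22, 0, 22 mm). About 0.2 kg. This point: its centre, 10 mm above its underside; z up. Either way round fits.
- short_plate_center (a point): The shorter solid plate of another stand, to be left alone: plywood, same shape and hole size, but only 138 mm long, with the holes at x = +-44 mm, y = +-30 mm, so that it does not fit the posts. This point is its centre, half-way up. Loose, flat on the bench.
Things that resemble listed ones, but are neither listed nor needed, are in the scene too. What is shaped like the part that bears floor_plate_center but turquoise is not meant.

How it is judged:
By the outcome, as a careful person would: the job done as asked, in the order asked, and still so for the second after the job is handed in, with the robot touching nothing.
It also fails if it takes over 58 s, if anything falls off the work surface, if the arm or the gripper's body presses on something with over 40 N, if the wrist force passes 120 N, or if a joint passes its speed limit or range.

### The arm

A 6-joint arm with a two-finger parallel gripper is mounted at the origin on a cart in front of the work surface, level with it; the furniture and walls round the work are solid. World frame = base frame: x ahead of the robot, y to its left, z up, the work surface at z = 0. Lengths are in m, angles in degrees, forces in N, time in s.
With the tool pointing down it reaches from about 0.3 to 0.75 m from the base axis. Payload 8.5 kg.
Tool frame: the origin (TCP) lies at the very end of the fingers, on their centre line; the grasp point (between the pads) lies env.pinch_z behind it (env.pinch_z is the distance from the TCP to the grasp point, in m); z points along the fingers, y is the line along which they close (so a half turn about z gives the same grasp; the last joint's range is limited). The gripper opens to 85 mm and grips with 20 to 120 N. Pads are 22 mm wide; open, the fingers measure 114 mm over their backs; the gripper's body (76 mm by 85 mm) begins 54 mm behind the grasp point. The pads swing forward as they close: fully open they stand 13 mm farther back than shut.
Start: joints at [58.539, 21.807, 74.336, -0, 83.858, -12.336], TCP at [0.18, 0.52, 0.231] pointing down, gripper open.
Joint ranges: [-178.18, 178.18], [-50.72, 133.34], [12.68, 142.11], [-81.47, 261.47], [9.98, 163.14], [-165.26, 165.26]. Speed limits (degrees/s): [136.94, 136.94, 180, 180, 180, 180].

### API

Orientations are given as a 3x3 rotation matrix whose columns are the frame's x, y, z axes.
In Python, from rig import telemetry, get_image, env gives the robot as it stands. The module is installed in compiled form; this text tells all that it offers.
- The arm moves only by the tool apply_moves, never from a script. Its argument "series" is a list of rows, each a list of 7 numbers: the shift along the tool's x, y, z in mm, then the turn, a rotation vector about the tool's x, y, z in degrees, then the opening, from 0 (shut) to 1 (fully open). A call has 1 to 12 rows; each row shifts and turns the commanded pose from where the row before left it, along the tool's axes as they then stand; what a row does not reach is not made up. A row lasts 1/8 s, in which the tool goes at most 62.5 mm and 10.7 degrees, less where a joint would pass 70% of its speed; a pose out of reach is approached as far as the arm can. A call with a gripper value outside its range is refused whole. The fingers move at their own pace and stop on an object; "grip_force" is the grip in N (left out, the last holds). Time passes only in rows, so rows that do not move let the fingers close. It gives the time, the measured TCP pose, the force, the opening and the grip force at its end, in the units of the state.
- telemetry.observe(): the state, without advancing time (a new reading comes with each control period).
- get_image(name): name is "side" or "top"; returns a dict with "frame" (384x512x3 uint8, red, green, blue), "z_map" (384x512 float32, m along the optical axis (not along the pixel's ray), 0 where there is no reading), "vertical_fov" (degrees; the focal length in pixels is half the picture's height over the tangent of half this angle, whatever the lens; pixels are square), "cx", "cy" (the principal point, pixels), "dist" ([k1, k2, p1, p2, k3] as OpenCV has them; the pictures are not rectified), "eye" and "attitude" of the camera in the world. Camera axes: x right, y up, looking along -z (the intrinsics and any distortion apply to the point x, -y, -z); pixel columns grow to the right and rows downward; lengths in m; the calibration is good to about 2 mm. A picture is of the moment at which its call begins.
- env.close_job(): hands the job in; it is judged then, once.
The state is a dict: "time_s": time; "q": joint angles; "qvel": joint speeds; "joint_efforts": joint torques, N m; "position": TCP position; "tool_rot": TCP orientation; "ft_force": force on the tool from outside, world axes, zero at the start; "wrist_torque": the same for the moment, N m; "grip_width": finger opening in m; "gripper_force": force on a finger pad.
Only numpy, scipy, OpenCV 4.12 (cv2) and the standard library are available. Lean on these libraries where they do the work, as an engineer would, in place of code of your own. Each camera call takes 0.05 s, during which the arm holds its last target. There are 200 camera calls.

## Working session

There is one attempt and no reset: what is moved stays moved. The work goes in short steps, Python scripts to look and compute and a tool call to move; the robot and the scene stay as the last step left them, time stands still between calls to the robot, and variables do not carry over. Pictures are saved under pics/ and viewed, at most 10 in all, crops included, and the job is handed in when it is done.

Besides the shell and the picture viewer there is one more tool, called after "Call:" as name([rows], argument=value, ...), one row to a line, values as JSON. apply_moves: Moves the arm, as the interface text tells. Its arguments: {"type":"object","properties":{"series":{"type":"array"},"grip_force":{"type":"number"}},"required":["series"]}

```bash
mkdir -p pics; cat > h.py <<'E'
import numpy as np, cv2
from rig import telemetry, get_image, env
def K(im):
    f=192/np.tan(np.radians(im["vertical_fov"]/2)); return np.array([[f,0,im["cx"]],[0,f,im["cy"]],[0,0,1.]])
def ray(im,uv):
    n=cv2.undistortPoints(np.array(uv,float).reshape(-1,1,2),K(im),np.array(im["dist"],float)).reshape(-1,2)
    d=np.c_[n[:,0],-n[:,1],-np.ones(len(n))]
    return d@np.array(im["attitude"]).T
def onz(im,uv,z):
    d=ray(im,uv); e=np.array(im["eye"]); return e+d*((z-e[2])/d[:,2])[:,None]
def cloud(im):
    v,u=np.mgrid[0:384,0:512]; d=ray(im,np.c_[u.ravel(),v.ravel()])
    return (np.array(im["eye"])+d*im["z_map"].reshape(-1,1)).reshape(384,512,3)
E
python3 - <<'E'
from h import *
for n in("top","side"):
    im=get_image(n); cv2.imwrite(f"pics/{n}0.png",cv2.cvtColor(im["frame"],cv2.COLOR_RGB2BGR))
    print(n,im["eye"],np.round(im["attitude"],3).tolist(),im["vertical_fov"],im["dist"],(im["z_map"]>0).mean())
print(env.pinch_z, telemetry.observe())
E
```

```text
top [ 0.36586375 -0.1348206   1.3710345 ] [[-0.004, 0.994, -0.111], [-1.0, -0.003, 0.012], [0.012, 0.111, 0.994]] 53.50077616549679 [-0.13010989  0.          0.          0.          0.        ] 0.9959208170572916
side [0.59364368 1.07380875 1.05280405] [[-0.997, -0.053, 0.049], [0.072, -0.639, 0.766], [-0.009, 0.767, 0.641]] 45.941394919506614 [-0.0173231  0.         0.         0.         0.       ] 0.9959615071614584
0.0187 {'time_s': 0.1, 'q': array([ 5.85375934e+01,  2.18395989e+01,  7.43786267e+01,  1.21581547e-03,
        8.38573096e+01, -1.23348208e+01]), 'qvel': array([ 0.09141523, -0.06798055, -0.24787368, -0.10563751,  0.05074395,
        0.02265844]), 'joint_efforts': array([ 4.85161057e-03, -4.49214864e+01, -2.31657851e+01, -8.73275962e-05,
        3.62209365e-03,  4.31638648e-05]), 'position': array([0.18007535, 0.51942201, 0.23076088]), 'tool_rot': array([[-9.44790404e-01,  3.27674525e-01, -7.06087394e-04],
       [ 3.27675146e-01,  9.44789796e-01, -1.11350607e-03],
       [ 3.02236591e-04, -1.28339714e-03, -9.99999131e-01]]), 'ft_force': array([-1.32720348,  0.08272313,  0.48174783]), 'wrist_torque': array([-3.33519046e-05, -2.90227215e-02, -3.99176267e-02]), 'gripper_force': 0.0, 'grip_width': 0.08552381571959108}
```

View pics/top0.png

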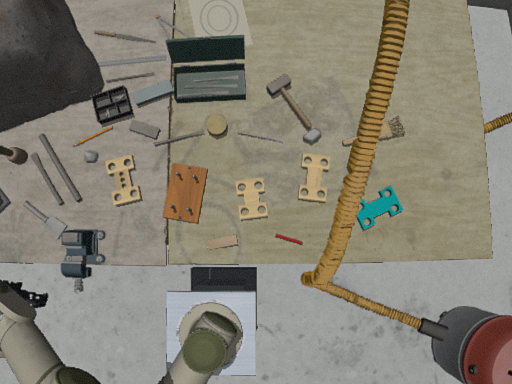

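View pics/side0.png

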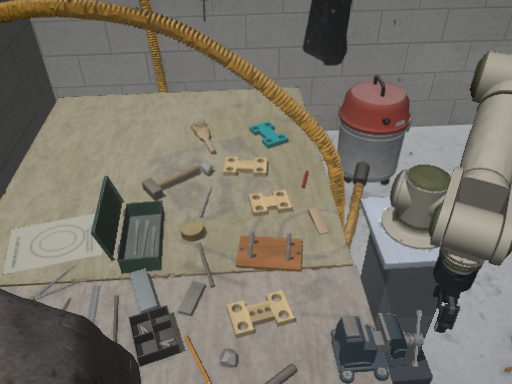

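The top view shows these candidates: socket plate (124,181), with three small holes; stand (186,193); short plate (251,199); long solid plate (313,177); turquoise decoy (379,207). A hose arches over x≈350 px, close to the long plate. The side view agrees: socket (262,313), stand (270,252), short (270,202), long (246,166). Next I'll measure them and the hose height.

```bash
cat > meas.py <<'E'
from h import *
def plates(im,cents,z=0.02):
    hsv=cv2.cvtColor(im["frame"],cv2.COLOR_RGB2HSV); out={}
    for k,(u,v) in cents.items():
        r=34; sub=hsv[v-r:v+r,u-r:u+r]; m=((sub[...,0]>10)&(sub[...,0]<28)&(sub[...,1]>70)&(sub[...,2]>185)).astype(np.uint8)
        cs,_=cv2.findContours(m,cv2.RETR_EXTERNAL,cv2.CHAIN_APPROX_NONE); c=max(cs,key=cv2.contourArea).reshape(-1,2)+[u-r,v-r]
        P=onz(im,c,z)[:,:2]; (cx,cy),(w,h),a=cv2.minAreaRect((P*1000).astype(np.float32))
        if w<h:w,h,a=h,w,a+90
        out[k]=(cx,cy,w,h,a)
    return out
E
python3 - <<'E'
from meas import *
im=get_image("top")
for k,v in plates(im,dict(socket=(124,181),short=(251,199),long=(313,177))).items(): print(k,np.round(v,1))
C=cloud(im)
hsv=cv2.cvtColor(im["frame"],cv2.COLOR_RGB2HSV)
print("plate hsv",hsv[160,307],hsv[179,314],"bench",hsv[200,290],"board",hsv[200,175])
for p in [(313,177),(316,160),(251,199),(124,190),(175,200),(290,220)]: print(p,np.round(C[p[1],p[0]],3))
# posts: points above board
m=(C[...,2]>0.06)&(C[...,2]<0.085)
m[:150]=0;m[230:]=0;m[:,:160]=0;m[:,210:]=0
n,l,s,c=cv2.connectedComponentsWithStats(m.astype(np.uint8))
for i in range(1,n): print("post",s[i,4],np.round(c[i],1),np.round(C[l==i].mean(0),4),C[l==i][:,2].max())
# board
b=((hsv[...,0]<14)&(hsv[...,1]>120)&(np.abs(C[...,2]-.014)<.008)).astype(np.uint8); b[:,:150]=0;b[:,215:]=0;b[:150]=0
cs,_=cv2.findContours(b,cv2.RETR_EXTERNAL,cv2.CHAIN_APPROX_NONE);c=max(cs,key=cv2.contourArea).reshape(-1,2)
print("board",cv2.minAreaRect((onz(im,c,.014)[:,:2]*1000).astype(np.float32)))
h=(C[...,2]>0.1); 
for r in (60,100,140,180,220,260,275):
    w=np.where(h[r,290:460])[0]+290
    if len(w): print("hose",r,w.min(),w.max(),np.round(C[r,w[len(w)//2]],3), C[r,w,2].min().round(3))
big=np.hstack([cv2.resize(im["frame"][v-40:v+40,u-40:u+40],(260,260),interpolation=cv2.INTER_CUBIC) for u,v in((124,181),(186,193),(313,177))])
cv2.imwrite("pics/crop.png",cv2.cvtColor(big,cv2.COLOR_RGB2BGR))
E
```

```text
socket [494.4 306.8  95.2  46.9 103.8]
short [ 481.2 -146.7  131.6   96.6    7. ]
long [ 556.8 -373.1  159.    95.4  173. ]
plate hsv [ 26  38 156] [ 19  90 192] bench [ 22  40 147] board [ 14 154 157]
(313, 177) [ 0.555 -0.369  0.026]
(316, 160) [ 0.619 -0.383  0.017]
(251, 199) [ 0.478 -0.146  0.018]
(124, 190) [0.511 0.312 0.02 ]
(175, 200) [0.475 0.126 0.015]
(290, 220) [ 0.403 -0.286  0.001]
post 10 [176.5 173.2] [0.564  0.1125 0.067 ] 0.07357626736625922
post 12 [193.5 175.5] [0.5556 0.053  0.0675] 0.07391140982342481
post 10 [170.3 205.7] [0.451  0.1316 0.0691] 0.07829937571457757
post 11 [187.4 208.5] [0.4412 0.0726 0.0682] 0.07579905118099783
board ((531.798828125, 110.03767395019531), (19.443500518798828, 41.90589904785156), 31.07884979248047)
hose 60 375 425 [ 0.763 -0.468  0.54 ] 0.515
hose 100 365 388 [ 0.679 -0.45   0.496] 0.472
hose 140 353 378 [ 0.591 -0.434  0.443] 0.406
hose 180 343 367 [ 0.498 -0.42   0.378] 0.334
hose 220 333 405 [ 0.394 -0.412  0.281] 0.239
hose 260 320 341 [ 0.27  -0.399  0.154] 0.109
```

View pics/crop.png

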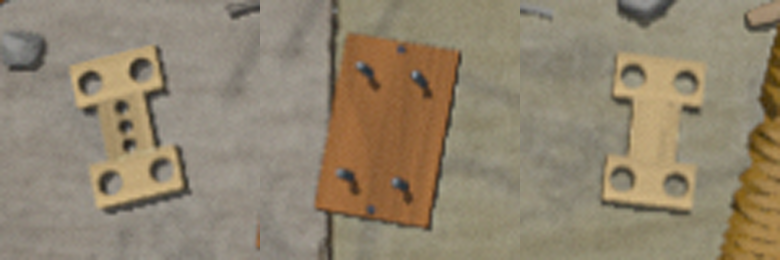

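The crops confirm the choice: left has three sockets, centre is the stand with four posts, right is the full-length plate with a plain waist. The hose passes beside and above the long plate, so I'll measure the wrist's extent against it and re-measure outlines from holes and depth.

```bash
python3 - <<'E'
from meas import *
im=get_image("top"); sd=get_image("side")
Ct,Cs=cloud(im),cloud(sd)
# hose points (above 0.08, orange-yellow), sliced by x, from both cams
def hosepts(i,C):
    h=cv2.cvtColor(i["frame"],cv2.COLOR_RGB2HSV); m=(h[...,0]>10)&(h[...,0]<26)&(h[...,1]>110)&(C[...,2]>.06)&(C[...,0]>.15)&(C[...,0]<.8)&(C[...,1]<-.2)&(C[...,1]>-.7)&(i["z_map"]>0)
    return C[m]
H=np.vstack([hosepts(im,Ct),hosepts(sd,Cs)])
for x in np.arange(.25,.8,.05):
    p=H[abs(H[:,0]-x)<.008]
    if len(p)>3: print("hose x%.2f"%x,len(p),"y",np.round(np.percentile(p[:,1],[3,97]),3),"z",np.round(np.percentile(p[:,2],[3,97]),3))
# arm around tool axis
s=telemetry.observe(); t=s["position"]; a=np.radians(s["q"][0]); e=np.array([np.cos(a),np.sin(a)]); l=np.array([-e[1],e[0]])
A=np.vstack([Ct.reshape(-1,3),Cs.reshape(-1,3)]); d=A[:,:2]-t[:2]; r,w,z=d@e,d@l,A[:,2]-t[2]
for z0 in np.arange(0,.9,.05):
    k=(z>=z0)&(z<z0+.05)&(abs(w)<.3)&(r>-.75)&(r<.3)&(A[:,2]>.2)
    if k.sum()>5: print("arm z%.2f"%z0,k.sum(),"r",np.round(np.percentile(r[k],[1,99]),3),"w",np.round(np.percentile(w[k],[1,99]),3))
# better stand fit
m=(Ct[...,2]>0.055)&(Ct[...,2]<0.09)
pix=np.array([[176.5,173.2],[193.5,175.5],[170.3,205.7],[187.4,208.5]]); P=onz(im,pix,.068)[:,:2]
print(P,"c",P.mean(0),"L",np.linalg.norm(P[0]-P[2]),np.linalg.norm(P[1]-P[3]),"W",np.linalg.norm(P[0]-P[1]),np.linalg.norm(P[2]-P[3]), "ang",np.degrees(np.arctan2(*((P[0]+P[1]-P[2]-P[3])[::-1]))))
# plates by colour, wider
hsv=cv2.cvtColor(im["frame"],cv2.COLOR_RGB2HSV)
for n,(u,v) in dict(socket=(124,181),short=(251,199),long=(313,177)).items():
    r_=30;sub=hsv[v-r_:v+r_,u-r_:u+r_];m=((sub[...,1]>65)&(sub[...,0]<28)&(sub[...,2]>140)).astype(np.uint8)
    m[:, :1]=0
    cs,_=cv2.findContours(m,cv2.RETR_EXTERNAL,cv2.CHAIN_APPROX_NONE);c=max(cs,key=cv2.contourArea).reshape(-1,2)+[u-r_,v-r_]
    print(n,np.round(np.hstack([np.ravel(q) for q in cv2.minAreaRect((onz(im,c,.02)[:,:2]*1000).astype(np.float32))]),1))
E
```

```text
hose x0.25 174 y [-0.426 -0.37 ] z [0.063 0.142]
hose x0.30 202 y [-0.43  -0.376] z [0.117 0.201]
hose x0.35 188 y [-0.438 -0.383] z [0.175 0.251]
hose x0.40 207 y [-0.439 -0.387] z [0.228 0.3  ]
hose x0.45 220 y [-0.443 -0.39 ] z [0.281 0.347]
hose x0.50 239 y [-0.45  -0.398] z [0.326 0.39 ]
hose x0.55 263 y [-0.458 -0.402] z [0.362 0.422]
hose x0.60 255 y [-0.463 -0.411] z [0.402 0.454]
hose x0.65 255 y [-0.473 -0.42 ] z [0.431 0.485]
hose x0.70 276 y [-0.482 -0.428] z [0.462 0.514]
hose x0.75 258 y [-0.49  -0.438] z [0.489 0.542]
arm z0.00 190 r [-0.055  0.057] w [-0.022  0.02 ]
arm z0.05 555 r [-0.073  0.074] w [-0.027  0.026]
arm z0.10 852 r [-0.067  0.069] w [-0.039  0.033]
arm z0.15 859 r [-0.017  0.04 ] w [-0.039  0.036]
arm z0.20 1347 r [-0.12   0.045] w [-0.067  0.055]
arm z0.25 4853 r [-0.162  0.046] w [-0.068  0.058]
arm z0.30 4592 r [-0.251  0.013] w [-0.061  0.048]
arm z0.35 3331 r [-0.352 -0.167] w [-0.08   0.021]
arm z0.40 1748 r [-0.346 -0.254] w [-0.08  -0.004]
arm z0.45 91 r [-0.349 -0.321] w [-0.067 -0.021]
[[0.56386011 0.11231486]
 [0.55556697 0.05291651]
 [0.45104123 0.13179328]
 [0.44136595 0.07248788]] c [0.50295856 0.09237813] L 0.1144880330275567 0.11586592219420899 W 0.059974501902689215 0.060089445838448954 ang -9.75996342766793
socket [549.5 319.9 165.8 101.   14.1]
short [ 482.5 -146.6  141.3  102.     6.8]
long [ 557.6 -374.1  101.4  167.5   82.8]
```

```bash
cat > go.py <<'E'
import sys
from h import *
from scipy.spatial.transform import Rotation as R
def go(x,y,z,az,tilt=0):
    s=telemetry.observe(); Rc=R.from_matrix(s["tool_rot"]); a=np.radians(az)
    yv=np.array([np.cos(a),np.sin(a),0]); zv=np.array([0,0,-1.]); xv=np.cross(yv,zv)
    Rt=R.from_matrix(np.c_[xv,yv,zv])*R.from_rotvec([tilt,0,0],degrees=True)
    d=(np.array([x,y,z])-s["position"])*1000
    print("t%.2f"%s["time_s"],"pos",np.round(s["position"],4),"F",np.round(s["ft_force"],1),"w%.4f"%s["grip_width"],"gf%.0f"%s["gripper_force"],"q",np.round(s["q"],0))
    print("rot now",np.round((Rc.inv()*Rt).as_rotvec(degrees=True),2),"| shift before rot",np.round(Rc.inv().apply(d),1),"| shift after rot",np.round(Rt.inv().apply(d),1))
if __name__=="__main__": go(*map(float,sys.argv[1:]))
E
python3 go.py .565 -.29 .2 82.8 10
python3 - <<'E'
from h import *
sd=get_image("side");C=cloud(sd);t=telemetry.observe()["position"]
k=(np.linalg.norm(C[...,:2]-t[:2],axis=2)<.08)&(C[...,2]>.2)&(C[...,2]<.3);print(np.percentile(C[k][:,2]-t[2],[0,1,5,20]))
E
```

```text
t0.25 pos [0.1801 0.5195 0.2311] F [0.2 0.6 0.5] w0.0856 gf0 q [ 59.  22.  74.  -0.  84. -12.]
rot now [  9.93  -1.05 -11.89] | shift before rot [-628.9 -638.7   31.4] | shift after rot [-483.3 -738.1  161.7]
[0.01164877 0.01424878 0.01864215 0.02471491]
```

Call:
apply_moves([
  [0,0,0,5,-0.5,-6,1],
  [0,0,0,5,-0.5,-6,1],
  [-24,-37,8,0,0,0,1],
  [-24,-37,8,0,0,0,1],
  [-24,-37,8,0,0,0,1],
  [-24,-37,8,0,0,0,1],
  [-24,-37,8,0,0,0,1],
  [-24,-37,8,0,0,0,1],
  [-24,-37,8,0,0,0,1],
  [-24,-37,8,0,0,0,1],
  [-24,-37,8,0,0,0,1],
  [-24,-37,8,0,0,0,1],
])

```text
time_s: 1.8
position: [0.372, 0.1132, 0.2169]
tool_rot: [[-0.992, 0.122, -0.022], [0.124, 0.977, -0.173], [0.0, -0.174, -0.985]]
ft_force: [0.8, -0.9, 0.3]
grip_width: 0.0852
gripper_force: 0.0
```

Call:
apply_moves([
  [-24,-37,8,0,0,0,1],
  [-24,-37,8,0,0,0,1],
  [-24,-37,8,0,0,0,1],
  [-24,-37,8,0,0,0,1],
  [-24,-37,8,0,0,0,1],
  [-24,-37,8,0,0,0,1],
  [-24,-37,8,0,0,0,1],
  [-24,-37,8,0,0,0,1],
  [-24,-37,8,0,0,0,1],
  [0,0,0,0,0,0,1],
])

```text
time_s: 3.05
position: [0.5442, -0.2523, 0.2027]
tool_rot: [[-0.992, 0.124, -0.024], [0.126, 0.977, -0.173], [0.002, -0.174, -0.985]]
ft_force: [-0.1, 0.8, -0.4]
grip_width: 0.0853
gripper_force: 0.0
```

```bash
python3 go.py .562 -.30 .05 82.8 10
```

```text
t3.05 pos [ 0.5442 -0.2523  0.2027] F [-0.1  0.8 -0.4] w0.0853 gf0 q [ -32.   27.   71.   -9.   78. -113.]
rot now [-0.03 -0.1  -0.03] | shift before rot [-23.9 -17.8 158.1] | shift after rot [-23.6 -17.9 158.2]
```

Call:
apply_moves([
  [-6,-4.5,39,0,0,0,1],
  [-6,-4.5,39,0,0,0,1],
  [-6,-4.5,39,0,0,0,1],
  [-6,-4.5,39,0,0,0,0.8],
  [0,0,0,-4,0,0,0.8],
  [0,0,0,0,0,0,0.8],
])

```text
time_s: 3.8
position: [0.5618, -0.2976, 0.0532]
tool_rot: [[-0.992, 0.124, -0.014], [0.124, 0.987, -0.104], [0.001, -0.105, -0.994]]
ft_force: [-0.4, -0.8, 0.4]
grip_width: 0.0684
gripper_force: 0.0
```

```bash
python3 go.py .568 -.369 .04 82.8 6;python3 go.py .568 -.369 .002 82.8 6
```

```text
t3.80 pos [ 0.5618 -0.2976  0.0532] F [-0.4 -0.8  0.4] w0.0684 gf0 q [ -36.   39.   75.   -6.   63. -117.]
rot now [-0.05 -0.05  0.06] | shift before rot [-15.1 -68.3  20.5] | shift after rot [-15.1 -68.3  20.5]
t3.80 pos [ 0.5618 -0.2976  0.0532] F [-0.4 -0.8  0.4] w0.0684 gf0 q [ -36.   39.   75.   -6.   63. -117.]
rot now [-0.05 -0.05  0.06] | shift before rot [-15.1 -64.3  58.3] | shift after rot [-15.1 -64.4  58.3]
```

Call:
apply_moves([
  [-4,-17,5,0,0,0,0.8],
  [-4,-17,5,0,0,0,0.8],
  [-4,-17,5,0,0,0,0.8],
  [-3,-17,5,0,0,0,0.8],
  [0,0,0,0,0,0,0.8],
])

```text
time_s: 4.42
position: [0.5679, -0.37, 0.0399]
tool_rot: [[-0.992, 0.124, -0.014], [0.125, 0.987, -0.104], [0.001, -0.105, -0.994]]
ft_force: [0.5, 0.5, -0.7]
grip_width: 0.0683
gripper_force: 0.0
```

```bash
python3 go.py .568 -.369 .002 82.8 6; python3 - <<'E'
from h import *
a=get_image("top")["frame"][90:270,230:430]; b=get_image("side")["frame"][90:270,180:380]
cv2.imwrite("pics/straddle.png",cv2.cvtColor(cv2.resize(np.hstack([a,b]),(800,360),interpolation=cv2.INTER_CUBIC),cv2.COLOR_RGB2BGR))
E
```

```text
t4.42 pos [ 0.5679 -0.37    0.0399] F [ 0.5  0.5 -0.7] w0.0683 gf0 q [ -41.   43.   68.   -6.   65. -122.]
rot now [-0.03 -0.07  0.01] | shift before rot [-0.   4.9 37.5] | shift after rot [ 0.   4.9 37.5]
```

View pics/straddle.png

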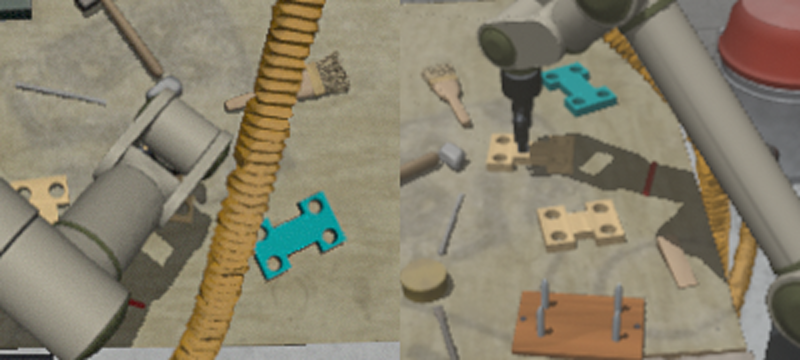

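The crop shows the fingers straddling the waist (side view, ~(520,150)) and the wrist just left of the hose without touching it. I'll lower here, then drag the plate clear of the hose in +y.

Call:
apply_moves([
  [0,1,9,0,0,0,0.8],
  [0,1,9,0,0,0,0.8],
  [0,1.5,9,0,0,0,0.8],
  [0,1.5,9,0,0,0,0.8],
  [0,0,0,0,0,0,0.8],
])

```text
time_s: 5.15
position: [0.5681, -0.3672, 0.0033]
tool_rot: [[-0.992, 0.123, -0.015], [0.124, 0.987, -0.103], [0.002, -0.104, -0.995]]
ft_force: [0.1, -0.1, -1.0]
grip_width: 0.0684
gripper_force: 0.4
```

```bash
python3 go.py .567 -.283 .003 82.8 6
```

```text
t5.15 pos [ 0.5681 -0.3672  0.0033] F [ 0.1 -0.1 -1. ] w0.0684 gf0 q [ -41.   46.   70.   -6.   61. -121.]
rot now [ 0.   -0.09  0.11] | shift before rot [11.5 83.  -8.4] | shift after rot [11.7 83.  -8.4]
```

Call:
apply_moves([
  [1,8,-0.8,0,0,0,0.8],
  [1,8,-0.8,0,0,0,0.8],
  [1,8.5,-0.9,0,0,0,0.8],
  [1,8.5,-0.9,0,0,0,0.8],
  [1,8.5,-0.9,0,0,0,0.8],
  [1,8.5,-0.9,0,0,0,0.8],
  [1,8.5,-0.9,0,0,0,0.8],
  [1,8.5,-0.9,0,0,0,0.8],
  [1,8,-0.8,0,0,0,0.8],
  [1,8,-0.8,0,0,0,0.8],
  [0,0,0,-6,0,0,0.8],
])

```text
time_s: 6.52
position: [0.5689, -0.2806, 0.0039]
tool_rot: [[-0.993, 0.121, -0.002], [0.121, 0.993, 0.003], [0.002, 0.003, -1.0]]
ft_force: [0.6, -0.6, 0.8]
grip_width: 0.0683
gripper_force: 0.0
```

```bash
python3 go.py .567 -.29 -.001 82.8 0; python3 - <<'E'
from h import *
a=get_image("top")["frame"][110:260,200:400]; b=get_image("side")["frame"][110:260,180:380]
cv2.imwrite("pics/drag.png",cv2.cvtColor(cv2.resize(np.hstack([a,b]),(800,300),interpolation=cv2.INTER_CUBIC),cv2.COLOR_RGB2BGR))
E
```

```text
t6.53 pos [ 0.5689 -0.2806  0.0039] F [ 0.6 -0.6  0.8] w0.0683 gf0 q [ -37.   43.   76.    0.   61. -120.]
rot now [ 0.17 -0.11  0.26] | shift before rot [ 0.8 -9.6  4.8] | shift after rot [ 0.7 -9.6  4.9]
```

View pics/drag.png

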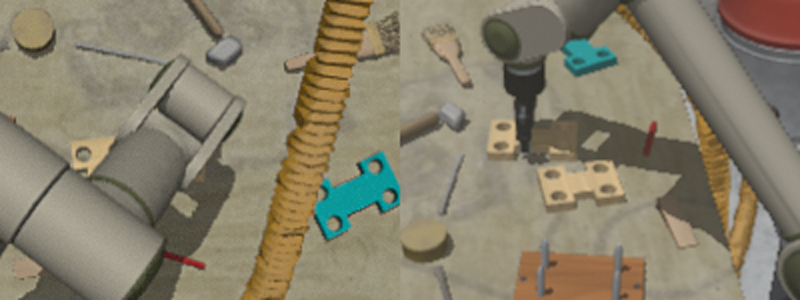

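The plate moved with the fingers, which are in its waist (side crop ~(525,140)), and the wrist is well clear of the hose. Now I'll lower slightly, grip and lift.

Call:
apply_moves([
  [0,0,5,0,0,0,0.8],
  [0,0,0,0,0,0,0.5],
  [0,0,0,0,0,0,0.4],
  [0,0,0,0,0,0,0.3],
  [0,0,0,0,0,0,0.3],
  [0,0,0,0,0,0,0.3],
], grip_force=60)

```text
time_s: 7.38
position: [0.5687, -0.2832, -0.0012]
tool_rot: [[-0.992, 0.124, -0.001], [0.124, 0.992, -0.0], [0.001, -0.0, -1.0]]
ft_force: [0.5, 0.5, -1.6]
grip_width: 0.0528
gripper_force: 64.5
```

Call:
apply_moves([
  [0,0,-10,0,0,0,0.3],
  [0,0,-15,0,0,0,0.3],
  [0,0,-30,0,0,0,0.3],
  [0,0,-30,0,0,0,0.3],
  [0,0,-35,0,0,0,0.3],
  [0,0,0,0,0,0,0.3],
])

```text
time_s: 8.12
position: [0.5699, -0.284, 0.1226]
tool_rot: [[-0.992, 0.124, 0.004], [0.124, 0.992, -0.005], [-0.005, -0.004, -1.0]]
ft_force: [-0.7, 0.2, -2.2]
grip_width: 0.0528
gripper_force: 64.5
```

```bash
python3 go.py .503 .0924 .12 80.2 0
```

```text
t8.12 pos [ 0.5699 -0.284   0.1226] F [-0.7  0.2 -2.2] w0.0528 gf65 q [ -37.   35.   69.   -0.   75. -120.]
rot now [-0.22  0.29  2.7 ] | shift before rot [112.9 365.3   0.6] | shift after rot [130.  359.5   2.6]
```

Call:
apply_moves([
  [5,18,0,0,0,0,0.3],
  [10,36,0,0,0,0,0.3],
  [10,36,0,0,0,0,0.3],
  [10,36,0,0,0,0,0.3],
  [10,36,0,0,0,0,0.3],
  [10,36,0,0,0,0,0.3],
  [10,36,0,0,0,0,0.3],
  [10,36,0,0,0,0,0.3],
  [10,36,0,0,0,0,0.3],
  [10,36,0,0,0,0,0.3],
  [8,22,0,0,0,2.7,0.3],
  [0,0,0,0,0,0,0.3],
])

```text
time_s: 9.62
position: [0.5098, 0.0926, 0.1177]
tool_rot: [[-0.986, 0.167, -0.004], [0.167, 0.986, -0.0], [0.004, -0.001, -1.0]]
ft_force: [0.9, 0.1, -1.9]
grip_width: 0.0526
gripper_force: 64.4
```

```bash
python3 go.py .5133 .0906 .12 80.2 0; python3 - <<'E'
from h import *
a=get_image("top")["frame"][130:260,130:280]; b=get_image("side")["frame"][170:320,180:380]
z=lambda i:cv2.resize(i,(400,int(400*i.shape[0]/i.shape[1])),interpolation=cv2.INTER_CUBIC)[:300]
cv2.imwrite("pics/over.png",cv2.cvtColor(np.hstack([z(a),z(b)]),cv2.COLOR_RGB2BGR))
E
```

```text
t9.62 pos [0.5098 0.0926 0.1177] F [ 0.9  0.1 -1.9] w0.0526 gf64 q [ -3.  25.  89.  -0.  66. -83.]
rot now [-0.05 -0.22  0.17] | shift before rot [-3.8 -1.4 -2.3] | shift after rot [-3.8 -1.4 -2.3]
```

View pics/over.png

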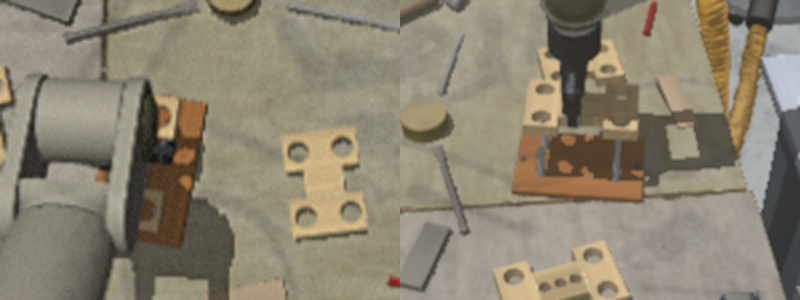

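The plate hangs level over the stand. In the side crop its ends are at (543,105) and (620,100) and the posts are below. I'll measure its outline by depth to get the in-hand offset.

```bash
cat > held.py <<'E'
from h import *
def held(zt,cam="side",dz=.006,show=True):
    im=get_image(cam); C=cloud(im); s=telemetry.observe(); t=s["position"]
    hsv=cv2.cvtColor(im["frame"],cv2.COLOR_RGB2HSV)
    m=(abs(C[...,2]-zt)<dz)&(np.linalg.norm(C[...,:2]-t[:2],axis=2)<.13)&(hsv[...,0]<30)&(hsv[...,1]>60)
    m=m.astype(np.uint8); n,l,st,_=cv2.connectedComponentsWithStats(m)
    for i in range(1,n):
        if st[i,4]<25: m[l==i]=0
    v,u=np.nonzero(m); P=onz(im,np.c_[u,v],zt)[:,:2]
    r=cv2.minAreaRect((P*1000).astype(np.float32))
    print("n",len(u),"medz",np.median(C[m>0][:,2]).round(4),"rect",np.round(np.hstack([np.ravel(q) for q in r]),1),"tcp",np.round(t,4))
    return im,m,P
if __name__=="__main__":
    import sys; held(float(sys.argv[1]),*sys.argv[2:3])
E
python3 - <<'E'
from held import *
t=telemetry.observe()["position"]
im,m,P=held(t[2]+.021)
# holes: internal contours in the mask's filled hull near expected centres
cs,h=cv2.findContours(m,cv2.RETR_CCOMP,cv2.CHAIN_APPROX_NONE)
for c,hh in zip(cs,h[0]):
    if hh[3]>=0 and cv2.contourArea(c)>15:
        q=onz(im,c.reshape(-1,2),t[2]+.021)[:,:2]; print("hole",cv2.contourArea(c),np.round(cv2.minEnclosingCircle((q*1000).astype(np.float32))[0],1), np.round(np.ptp(q*1000,axis=0)))
for p in ([252,214],[250,227]): print(onz(im,[p],t[2]+.021))
E
```

```text
n 848 medz 0.1395 rect [501.2  94.8 109.7 164.1  81.6] tcp [0.5112 0.0904 0.1183]
hole 48.0 [446.4 132.2] [30. 30.]
hole 42.5 [437.6  75.8] [27. 31.]
hole 47.5 [563.  114.5] [29. 30.]
hole 39.5 [552.9  52.9] [27. 32.]
[[0.55340974 0.05512245 0.13912886]]
[[0.56255163 0.11145256 0.13912886]]
```

Call:
apply_moves([
  [-3,0,10,0,0,0,0.3],
  [0,0,15,0,0,0,0.3],
  [0,0,15,0,0,0,0.3],
  [0,0,10,0,0,0,0.3],
  [0,0,10,0,0,0,0.3],
  [0,0,10,0,0,0,0.3],
  [0,0,10,0,0,0,0.3],
  [0,0,0,0,0,0,0.3],
])

```text
time_s: 10.78
position: [0.5142, 0.0902, 0.0381]
tool_rot: [[-0.985, 0.17, -0.002], [0.17, 0.985, -0.0], [0.002, -0.001, -1.0]]
ft_force: [0.3, -0.4, -2.3]
grip_width: 0.0523
gripper_force: 64.4
```

```bash
python3 go.py .5142 .0897 .013 80.2 0
```

```text
t10.78 pos [0.5142 0.0902 0.0381] F [ 0.3 -0.4 -2.3] w0.0523 gf64 q [ -3.  32.  94.  -0.  54. -83.]
rot now [-0.04 -0.13 -0.  ] | shift before rot [-0.2 -0.4 25.1] | shift after rot [-0.1 -0.5 25.1]
```

No contact with the posts at all. I'll continue down gently.

Call:
apply_moves([
  [0,0,8,0,0,0,0.3],
  [0,0,8,0,0,0,0.3],
  [0,0,4,0,0,0,0.3],
  [0,0,3,0,0,0,0.3],
  [0,0,2,0,0,0,0.3],
  [0,0,0,0,0,0,0.3],
])

```text
time_s: 11.52
position: [0.5145, 0.0902, 0.0138]
tool_rot: [[-0.985, 0.17, -0.001], [0.17, 0.985, -0.0], [0.001, -0.001, -1.0]]
ft_force: [-0.2, 0.1, -1.6]
grip_width: 0.0526
gripper_force: 64.4
```

Call:
apply_moves([
  [0,0,0.7,0,0,0,0.3],
  [0,0,0.7,0,0,0,0.3],
  [0,0,0,0,0,0,0.3],
])

```text
time_s: 11.9
position: [0.5146, 0.0902, 0.0127]
tool_rot: [[-0.985, 0.17, -0.001], [0.17, 0.985, -0.001], [0.0, -0.001, -1.0]]
ft_force: [-0.9, 0.0, 2.2]
grip_width: 0.0521
gripper_force: 64.8
```

Contact is felt: Fz went from -2 to +2. I'll release gradually and rise.

Call:
apply_moves([
  [0,0,0,0,0,0,0.64],
  [0,0,0,0,0,0,0.7],
  [0,0,0,0,0,0,0.8],
  [0,0,0,0,0,0,0.8],
  [0,0,-15,0,0,0,0.8],
  [0,0,-30,0,0,0,0.8],
  [0,0,-40,0,0,0,0.8],
  [0,0,-50,0,0,0,1],
  [0,0,0,0,0,0,1],
])

```text
time_s: 13.02
position: [0.5162, 0.0903, 0.1518]
tool_rot: [[-0.985, 0.17, 0.008], [0.17, 0.985, -0.001], [-0.008, 0.0, -1.0]]
ft_force: [-0.3, -0.0, -0.2]
grip_width: 0.0857
gripper_force: 0.0
```

```bash
python3 go.py .5495 .320 .12 104.1 0; python3 - <<'E'
from h import *
im=get_image("side");C=cloud(im);P=C.reshape(-1,3)
a=np.radians(-9.8);d=P[:,:2]-[.503,.0924];u=d@[np.cos(a),np.sin(a)];v=d@[-np.sin(a),np.cos(a)]
for n,k in dict(endp=(u>60)&(u<80)).items(): pass
U,V=u*1000,v*1000
for n,k in dict(plus=(U>68)&(U<80)&(abs(V)<45),minus=(U<-68)&(U>-80)&(abs(V)<45),waist=(abs(U)<25)&(abs(V)<20)).items():
    k&=(P[:,2]<.06); print(n,k.sum(),np.median(P[k][:,2]).round(4))
b=im["frame"][170:320,180:380]
cv2.imwrite("pics/p1.png",cv2.cvtColor(cv2.resize(b,(600,450),interpolation=cv2.INTER_CUBIC),cv2.COLOR_RGB2BGR))
E
```

```text
t13.03 pos [0.5162 0.0903 0.1518] F [-0.3 -0.  -0.2] w0.0857 gf0 q [ -3.  23.  86.  -0.  70. -83.]
rot now [ -0.07   0.43 -23.88] | shift before rot [  6.5 232.   31.9] | shift after rot [-88.3 214.7  31.8]
plus 86 0.0338
minus 83 0.0342
waist 149 0.0343
```

View pics/p1.png

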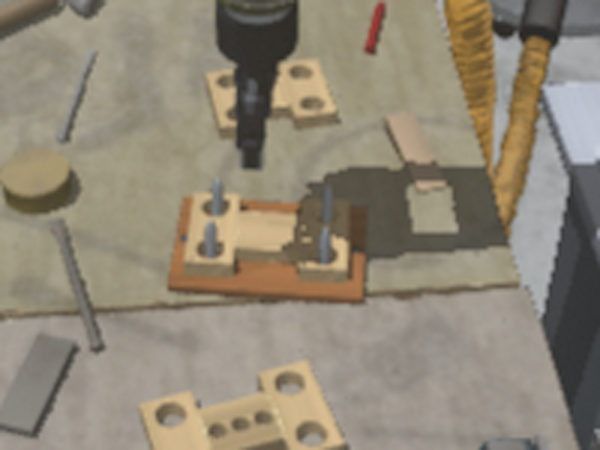

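The first plate lies flat, its top at 34 mm at both ends and the waist, with all four posts through the holes (216,190), (210,240), (327,190), (325,240). Now the socket plate.

Call:
apply_moves([
  [0,0,0,0,0.2,-8,1],
  [0,0,0,0,0.2,-8,1],
  [0,0,0,0,0,-8,1],
  [-13,31,4.5,0,0,0,1],
  [-13,31,4.5,0,0,0,1],
  [-13,31,4.5,0,0,0,1],
  [-13,31,4.5,0,0,0,1],
  [-12,31,4.5,0,0,0,1],
  [-12,30,4.5,0,0,0,1],
  [-12,30,4.5,0,0,0,1],
  [0,0,0,0,0,0,1],
])

```text
time_s: 14.45
position: [0.546, 0.3216, 0.1138]
tool_rot: [[-0.969, -0.248, -0.011], [-0.248, 0.969, -0.001], [0.011, 0.002, -1.0]]
ft_force: [-0.7, -0.2, 0.2]
grip_width: 0.0854
gripper_force: 0.0
```

```bash
python3 go.py .5495 .320 -.001 104.1 0
```

```text
t14.45 pos [0.546  0.3216 0.1138] F [-0.7 -0.2  0.2] w0.0854 gf0 q [ 20.  36.  70.   0.  75. -85.]
rot now [ 0.09 -0.61  0.24] | shift before rot [ -4.3  -2.6 114.8] | shift after rot [ -3.1  -2.4 114.8]
```

Call:
apply_moves([
  [-3,-2.5,10,0,-0.6,0.2,1],
  [0,0,25,0,0,0,1],
  [0,0,25,0,0,0,1],
  [0,0,25,0,0,0,0.9],
  [0,0,15,0,0,0,0.9],
  [0,0,10,0,0,0,0.8],
  [0,0,4,0,0,0,0.8],
  [0,0,0,0,0,0,0.8],
])

```text
time_s: 15.45
position: [0.5508, 0.3188, 0.0019]
tool_rot: [[-0.97, -0.242, 0.003], [-0.242, 0.97, 0.003], [-0.003, 0.002, -1.0]]
ft_force: [0.8, -0.6, 0.7]
grip_width: 0.0685
gripper_force: 0.0
```

```bash
python3 go.py .5495 .320 -.001 104.1 0
```

```text
t15.45 pos [0.5508 0.3188 0.0019] F [ 0.8 -0.6  0.7] w0.0685 gf0 q [ 19.  43.  76.   0.  61. -85.]
rot now [ 0.1   0.19 -0.1 ] | shift before rot [1.  1.5 2.9] | shift after rot [1.  1.5 2.9]
```

Call:
apply_moves([
  [1,1,3,0,0,0,0.8],
  [0,0,0,0,0,0,0.5],
  [0,0,0,0,0,0,0.4],
  [0,0,0,0,0,0,0.3],
  [0,0,0,0,0,0,0.3],
  [0,0,0,0,0,0,0.3],
  [0,0,-10,0,0,0,0.3],
  [0,0,-20,0,0,0,0.3],
  [0,0,-35,0,0,0,0.3],
  [0,0,-40,0,0,0,0.3],
  [0,0,-15,0,0,0,0.3],
  [0,0,0,0,0,0,0.3],
], grip_force=60)

```text
time_s: 16.95
position: [0.5491, 0.3192, 0.1187]
tool_rot: [[-0.97, -0.242, 0.003], [-0.242, 0.97, 0.003], [-0.003, 0.002, -1.0]]
ft_force: [-0.6, 0.4, -3.2]
grip_width: 0.0529
gripper_force: 64.6
```

```bash
python3 go.py .503 .0924 .12 80.2 0
```

```text
t16.95 pos [0.5491 0.3192 0.1187] F [-0.6  0.4 -3.2] w0.0529 gf65 q [ 19.  35.  70.   0.  75. -85.]
rot now [ 0.14  0.17 23.8 ] | shift before rot [  99.6 -208.9   -2. ] | shift after rot [   6.9 -231.4   -1.3]
```

Call:
apply_moves([
  [0,0,0,0,0,8,0.3],
  [0,0,0,0,0,8,0.3],
  [0,0,0,0,0,8,0.3],
  [1,-30,0,0,0,0,0.3],
  [1,-30,0,0,0,0,0.3],
  [1,-30,0,0,0,0,0.3],
  [1,-30,0,0,0,0,0.3],
  [1,-30,0,0,0,0,0.3],
  [1,-30,0,0,0,0,0.3],
  [1,-30,0,0,0,0,0.3],
  [0,-21,0,0,0,0,0.3],
  [0,0,0,0,0,0,0.3],
])

```text
time_s: 18.45
position: [0.5013, 0.092, 0.1165]
tool_rot: [[-0.984, 0.176, -0.001], [0.176, 0.984, 0.002], [0.001, 0.002, -1.0]]
ft_force: [-0.4, 1.0, -2.2]
grip_width: 0.0528
gripper_force: 64.4
```

```bash
python3 go.py .503 .0924 .12 80.2 0; python3 - <<'E'
from held import *
t=telemetry.observe()["position"]
im,m,P=held(t[2]+.021); Q=[]
cs,h=cv2.findContours(m,cv2.RETR_CCOMP,cv2.CHAIN_APPROX_NONE)
for c,hh in zip(cs,h[0]):
    if hh[3]>=0 and cv2.contourArea(c)>15:
        q=onz(im,c.reshape(-1,2),t[2]+.021)[:,:2]; print("hole",cv2.contourArea(c),np.round(cv2.minEnclosingCircle((q*1000).astype(np.float32))[0],1), np.round(np.ptp(q*1000,axis=0)))
E
```

```text
t18.45 pos [0.5013 0.092  0.1165] F [-0.4  1.  -2.2] w0.0528 gf64 q [ -3.  25.  91.   0.  65. -83.]
rot now [ 0.13 -0.08 -0.32] | shift before rot [-1.6  0.7 -3.5] | shift after rot [-1.6  0.7 -3.5]
n 820 medz 0.1378 rect [502.1  94.7 108.4 166.1  79.9] tcp [0.5015 0.0928 0.1167]
hole 47.0 [450.1 133.9] [29. 30.]
hole 49.5 [437.6  76.2] [30. 35.]
hole 45.0 [563.1 113.8] [29. 26.]
hole 46.0 [553.9  51.7] [30. 32.]
```

Call:
apply_moves([
  [-2,-0.5,10,0,0,-0.4,0.3],
  [0,0,12,0,0,0,0.3],
  [0,0,12,0,0,0,0.3],
  [0,0,10,0,0,0,0.3],
  [0,0,10,0,0,0,0.3],
  [0,0,10,0,0,0,0.3],
  [0,0,8,0,0,0,0.3],
  [0,0,5,0,0,0,0.3],
  [0,0,2,0,0,0,0.3],
  [0,0,0,0,0,0,0.3],
])

```text
time_s: 19.75
position: [0.5043, 0.0923, 0.039]
tool_rot: [[-0.986, 0.167, 0.002], [0.167, 0.986, 0.002], [-0.002, 0.003, -1.0]]
ft_force: [0.2, -0.6, -1.9]
grip_width: 0.0527
gripper_force: 64.5
```

Call:
apply_moves([
  [0,0,3,0,0,0,0.3],
  [0,0,1.5,0,0,0,0.3],
  [0,0,0.7,0,0,0,0.3],
  [0,0,0,0,0,0,0.3],
])

```text
time_s: 20.25
position: [0.5042, 0.0923, 0.0337]
tool_rot: [[-0.986, 0.167, 0.002], [0.167, 0.986, 0.002], [-0.002, 0.003, -1.0]]
ft_force: [1.2, -0.9, -2.5]
grip_width: 0.0525
gripper_force: 64.5
```

Call:
apply_moves([
  [0,0,0.7,0,0,0,0.3],
  [0,0,0.5,0,0,0,0.3],
  [0,0,0,0,0,0,0.3],
])

```text
time_s: 20.62
position: [0.5043, 0.0923, 0.0331]
tool_rot: [[-0.986, 0.167, 0.003], [0.167, 0.986, 0.002], [-0.002, 0.003, -1.0]]
ft_force: [-0.2, -0.0, 5.8]
grip_width: 0.0526
gripper_force: 65.2
```

Contact. Release and rise.

Call:
apply_moves([
  [0,0,0,0,0,0,0.64],
  [0,0,0,0,0,0,0.7],
  [0,0,0,0,0,0,0.8],
  [0,0,0,0,0,0,0.8],
  [0,0,-15,0,0,0,0.8],
  [0,0,-30,0,0,0,0.8],
  [0,0,-40,0,0,0,0.8],
  [0,0,-50,0,0,0,1],
  [0,0,-50,0,0,0,1],
  [0,0,0,0,0,0,1],
])

```text
time_s: 21.88
position: [0.5051, 0.0919, 0.221]
tool_rot: [[-0.986, 0.167, 0.01], [0.167, 0.986, 0.002], [-0.009, 0.004, -1.0]]
ft_force: [0.0, 0.7, -0.3]
grip_width: 0.0857
gripper_force: 0.0
```

```bash
python3 - <<'E'
from h import *
im=get_image("side");C=cloud(im);P=C.reshape(-1,3)
a=np.radians(-9.8);d=P[:,:2]-[.503,.0924];U=1000*d@[np.cos(a),np.sin(a)];V=1000*d@[-np.sin(a),np.cos(a)]
for n,k in dict(plus=(U>68)&(U<80)&(abs(V)<45),minus=(U<-68)&(U>-80)&(abs(V)<45),waist=(abs(U)<30)&(abs(V)<22)&(abs(V)>11)).items():
    k&=(P[:,2]<.07); print(n,k.sum(),np.median(P[k][:,2]).round(4))
print(telemetry.observe()["position"])
b=im["frame"][170:320,180:380]
cv2.imwrite("pics/p2.png",cv2.cvtColor(cv2.resize(b,(600,450),interpolation=cv2.INTER_CUBIC),cv2.COLOR_RGB2BGR))
E
```

```text
plus 88 0.054
minus 83 0.0544
waist 112 0.0544
[0.50407852 0.09191962 0.21854438]
```

View pics/p2.png

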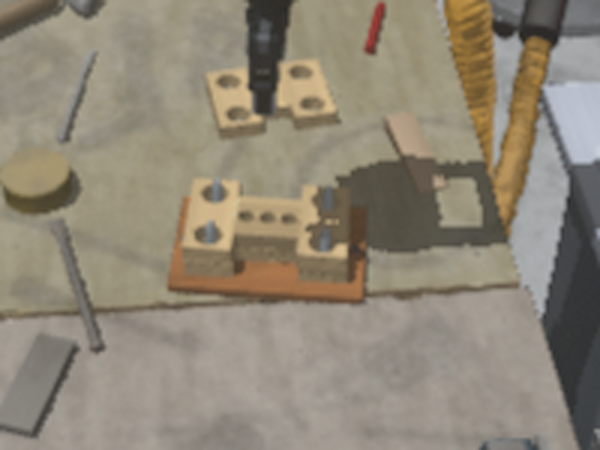

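Both plates are stacked flat, with the top at 54 mm throughout. The four posts show through the holes around (215,190)–(325,240), the short plate is unmoved at (270,95), and the gripper is clear.

```bash
python3 -c "
from rig import env; print(env.close_job())"
```

```text
the job is handed in; nothing more can be done
None
```

The chisel stand is assembled and handed in at about 22 s of the 58 s allowed: the full-length solid plate lies flat on the board with the socket plate flat on top of it, all four posts are through both, and the shorter plate was not touched.

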